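Put the range-top things on their own holders

ROBOT

A 6-joint arm with a two-finger parallel gripper is mounted at the origin on a cart in front of the work surface, level with it; the furniture and walls round the work are solid. World frame = base frame: x ahead of the robot, y to its left, z up, the work surface at z = 0. Lengths are in mm, angles in rad, forces in N, time in s.
With the tool pointing down it reaches from about 325 to 775 mm from the base axis. Payload 5.5 kg.
Tool frame: the origin (TCP) lies at the very end of the fingers, on their centre line; the grasp point (between the pads) lies 19 mm behind it; z points along the fingers, y is the line along which they close (so a half turn about z gives the same grasp; the last joint's range is limited). The gripper opens to 85 mm and grips with 20 to 120 N. Pads are 22 mm wide; open, the fingers measure 114 mm over their backs; the gripper's body (76 mm by 85 mm) begins 54 mm behind the grasp point. The pads swing forward as they close: fully open they stand 13 mm farther back than shut.
Start: joints at [-1.369, 0.091, 1.231, -0, 1.82, -0.057], TCP at [153.551, -580.033, 231.275] pointing down, gripper open.
Joint ranges: [-2.87, 2.87], [-0.86, 2.18], [0.17, 2.46], [-1.51, 4.65], [0.06, 2.69], [-2.65, 2.65]. Speed limits (rad/s): [2.57, 2.57, 3.01, 3.14, 3.14, 3.14].

INTERFACE

Orientations are given as a unit quaternion [w, x, y, z].
In Python, from cell import sense, capture, get_calibration, finish_job gives the robot as it stands. The module is installed in compiled form; this text tells all that it offers.
- The arm moves only by the tool send_rows, never from a script. Its argument "rows" is a list that holds one entry, the list of rows, each a list of 5 numbers: the finger opening in cm, from 0 to 8.54, then the shift along the world's x, y, z in cm, then the turn about the world's z in degrees. A call has 1 to 8 rows; each row is the pose to reach, as a shift and turn from the pose commanded when the call began; what a row does not reach only later rows make up. A row lasts 1/12 s, in which the tool goes at most 41.7 mm and 7.16 degrees, less where a joint would pass 70% of its speed; a pose out of reach is approached as far as the arm can. A call with a gripper value outside its range is refused whole. The fingers move at their own pace and stop on an object; the grip force is fixed at half the most. Time passes only in rows, so rows that repeat a pose let the fingers close. It gives the time, the measured TCP pose, the force, the opening and the grip force at its end, in the units of the state.
- sense(): the state, without advancing time (a new reading comes with each control period).
- capture(name): name is "scene" or "top" or "wrist"; returns the picture (384x512x3 uint8, red, green, blue); there is no depth.
- get_calibration(name): a dict with "mtx" (3x3 intrinsics, pixels), "k1" (the pictures are not rectified: a ray, as slopes to the right and down, at radius r is drawn at 1 + k1 r^2 times it, then the intrinsics apply), "R" (3x3) and "t" (3): a world point X has camera coordinates R X + t. Camera axes: x right, y down, z forward; pixel columns grow to the right and rows downward; lengths in mm; the calibration is good to about 2 mm. A picture is of the moment at which its call begins: read the wrist's pose just before it. get_calibration takes no time and is no camera call; for the wrist camera it gives the pose at the moment of the call.
- finish_job(): hands the job in; it is judged then, once.
The state is a dict: "t": time; "joints": joint angles; "qvel": joint speeds; "effort": joint torques, N m; "tool_pos": TCP position; "orientation": TCP orientation; "force": force on the tool from outside, world axes, zero at the start; "moment": the same for the moment, N m; "grip_width": finger opening in mm; "gripper_force": force on a finger pad.
Only numpy, scipy, OpenCV 4.12 (cv2) and the standard library are available. Lean on these libraries where they do the work, as an engineer would, in place of code of your own. Each camera call takes 0.05 s, during which the arm holds its last target. There are 200 camera calls.

TASK

Put four things on the black range top in order: stand the kitchen timer on the large round coaster and the salt shaker on the small round coaster, lay the lemon lengthwise in the oblong round-ended dish, and lay the wooden clip lengthwise in the middle of the narrow tray with the two end lips. Each should sit flat on its holder's floor, inside the rim or lips and well centred. Do not shift or tip over the food tin and the tumbler that stand near them.

Things in the scene. Friction and masses are not known exactly. Their poses are not given: they have to be found in the camera images.
- kitchen_timer: Round wind-up kitchen timer, loose on the black range top, standing upright: white base 62 mm in diameter from 0 to 26 mm high, on it a red dial 52 mm in diameter up to 43 mm, with a thin bar grip (40 x 4 mm) on top up to 52 mm; the dial does not turn. Origin: centre of its underside, z up. Grip it round the base and dial, pads centred about 30 mm up. About 0.11 kg.
- salt_shaker: Clear salt shaker with a grey perforated top, loose on the black range top, standing upright: diameter 44 mm at most, 90 mm high. Origin: centre of its underside, z up. Body to 74 mm, top 34 mm across; can be gripped at about 50 mm up. About 0.1 kg.
- lemon_center (a point): Centre of the lemon, which lies loose on its side on the black range top: 78 mm long (along x), 55 mm wide (y), 56 mm high; this point is 28 mm above what it lies on. Grip it across its width (y). About 0.11 kg.
- clip: Small straight wooden clip, a channel-shaped bar lying flat, loose on the black range top: 72 mm long along its y axis, 15 mm wide (x), 12 mm high (z). Origin: centre of its underside. Grip it across its width. About 0.03 kg.
- timer_coaster: Fixed to the range top, brown wood; floor 4 mm thick, round coaster, 90 mm outer diameter, with a rim 5 mm wide and 9 mm high (80 mm inside). Origin: centre of its underside, on the range top.
- salt_coaster: Fixed to the range top, brown wood; floor 4 mm thick, round coaster like the other but smaller, 72 mm outer diameter, rim 5 mm wide and 9 mm high (62 mm inside). Origin: centre of its underside, on the range top.
- lemon_dish: Fixed to the range top, brown wood; floor 4 mm thick, oblong dish with round ends and straight long sides, 110 mm (along x) by 78 mm (y) outside, 98 x 66 mm inside, rim 6 mm wide and 9 mm high all round. Origin: centre of its underside, on the range top.
- clip_tray: Fixed to the range top, brown wood; floor 4 mm thick, narrow rectangular tray, 104 mm (along x) by 46 mm (y), with a lip 6 mm wide and 9 mm high across each end (92 mm between the lips) and no lips along its long sides. Origin: centre of its underside, on the range top.
- tuna_tin: Bystander, loose: on the range top, low round food tin, 86 mm in diameter, 40 mm high. Origin: centre of its underside. Leave it where it is.
- tumbler: Bystander, loose: on the range top, plain pale grey metal tumbler, 68 mm across the rim, 104 mm high, near the wall that rises at the right edge of the range (y below -0.33, from x = 0.43 on). Origin: centre of its underside. Leave it where it is. Over the range hangs a microwave, its front at x = 0.61 (handle to 0.575), its underside 0.52 m above the range top: keep the wrist clear of it.
Not all that is in view belongs to the job. Of the things that look like the kitchen_timer, take the one that is farthest to the robot's left at the start.

How it is judged (in metres and radians):
At the end, for the whole second after the job is handed in: All released, at rest, on the floors of their holders: timer upright within 13 mm of the large coaster's centre; salt shaker upright, 12 mm, small coaster; lemon within 15 mm and 0.4 rad of the oblong dish; clip within 12 mm and 0.25 rad of the tray (either way round) (horizontal distance between kitchen_timer and timer_coaster below 0.013 m and z of kitchen_timer in the frame of timer_coaster below 0.008 m and angle between each of kitchen_timer, salt_shaker's own z axis and vertical below 0.1 rad and linear speed of each of kitchen_timer, salt_shaker, clip below 0.02 m/s and horizontal distance between salt_shaker and salt_coaster below 0.012 m and z of salt_shaker in the frame of salt_coaster below 0.008 m and horizontal distance between lemon_center and lemon_dish below 0.015 m and z of lemon_center in the frame of lemon_dish below 0.038 m and angle between the x axis of lemon_center and the x axis of lemon_dish, either way round below 0.4 rad and horizontal distance between clip and clip_tray below 0.012 m and z of clip in the frame of clip_tray below 0.008 m and angle between the y axis of clip and the x axis of clip_tray, either way round below 0.25 rad); the robot touches nothing.
It fails at once if the food tin was shifted by more than 25 mm (distance of tuna_tin from where it was at the start of the episode above 0.025 m).
It fails at once if the tumbler was shifted by more than 25 mm or tipped (distance of tumbler from where it was at the start of the episode above 0.025 m or angle between tumbler's own z axis and vertical above 0.5 rad).
It also fails if it takes over 96 s, if anything falls off the work surface, if the arm or the gripper's body presses on something with over 40 N, if the wrist force passes 120 N, or if a joint passes its speed limit or range.

## Working session

There is one attempt and no reset: what is moved stays moved. The work goes in short steps, Python scripts to look and compute and a tool call to move; the robot and the scene stay as the last step left them, time stands still between calls to the robot, and variables do not carry over. Pictures are saved under pics/ and viewed, at most 18 in all, crops included, and the job is handed in when it is done.

Besides the shell and the picture viewer there is one more tool, called after "Request:" as name(argument=value, ...), one argument or row to a line, values as JSON. send_rows: Moves the arm, as the interface text tells. Its arguments: {"type":"object","properties":{"rows":{"type":"array","items":{"type":"array","items":{"type":"array","items":{"type":"number"}}}}},"required":["rows"]}

```bash
mkdir -p pics; cat > h.py <<'E'
import numpy as np, cv2
from cell import sense, capture, get_calibration, finish_job
def save(name,f):
    im=capture(name); cv2.imwrite('pics/'+f,im[:,:,::-1]); return im
def ray(cal,uv):
    K=np.array(cal['mtx'],float); k1=cal['k1']
    p=np.linalg.solve(K,np.array([uv[0],uv[1],1.]))[:2]
    s=p.copy()
    for _ in range(30): s=p/(1+k1*(s@s))
    R=np.array(cal['R']);t=np.array(cal['t'])
    return -R.T@t, R.T@np.array([s[0],s[1],1.])
def onz(cal,uv,z):
    o,d=ray(cal,uv); return (o+d*(z-o[2])/d[2])
def proj(cal,X):
    c=np.array(cal['R'])@np.array(X,float)+np.array(cal['t']); s=c[:2]/c[2]
    s=s*(1+cal['k1']*(s@s)); return (np.array(cal['mtx'])@np.array([s[0],s[1],1]))[:2]
E
python3 - <<'E'
from h import *
for n in ('scene','top'):
    save(n,n+'0.png'); c=get_calibration(n); print(n,c)
print(sense())
E
```

```text
scene {'mtx': array([[363.341937  ,   0.        , 252.11459156],
       [  0.        , 363.341937  , 195.53081834],
       [  0.        ,   0.        ,   1.        ]]), 'k1': -0.08432165413451648, 'R': array([[-0.85024994, -0.52633536,  0.00679129],
       [-0.40852423,  0.65169022, -0.63906792],
       [ 0.33193823, -0.54614186, -0.76912033]]), 't': array([425.4799002 , 191.85625587, 939.44296537])}
top {'mtx': array([[362.16225675,   0.        , 261.12287277],
       [  0.        , 362.16225675, 191.99473889],
       [  0.        ,   0.        ,   1.        ]]), 'k1': -0.030510365299744505, 'R': array([[ 0.0114951 , -0.99992873, -0.00322405],
       [-0.98820605, -0.01086784, -0.15274388],
       [ 0.15269795,  0.00494183, -0.98826055]]), 't': array([ 61.44571434, 502.09130072, 878.85475631])}
{'t': 0.1, 'joints': array([-1.36869375e+00,  9.18208961e-02,  1.23178480e+00, -5.08362341e-05,
        1.81983933e+00, -5.66840478e-02]), 'qvel': array([-1.22893572e-04, -1.61379553e-03, -3.15036772e-03,  5.26800819e-05,
       -2.42321471e-03, -1.14244020e-03]), 'effort': array([ 3.45981694e-03, -4.60214961e+01, -4.19219506e+01,  4.92691618e-05,
        1.05898545e-02,  5.52674578e-06]), 'tool_pos': array([ 153.4816835 , -579.75821461,  230.23069732]), 'orientation': array([-9.21950202e-04,  9.91640738e-01,  1.29026306e-01, -9.18577033e-05]), 'force': array([0.57591295, 0.59569376, 0.23279071]), 'moment': array([-0.05614963, -0.00651614, -0.07102449]), 'gripper_force': 0.0, 'grip_width': 85.33606246734209}
```

View pics/scene0.png

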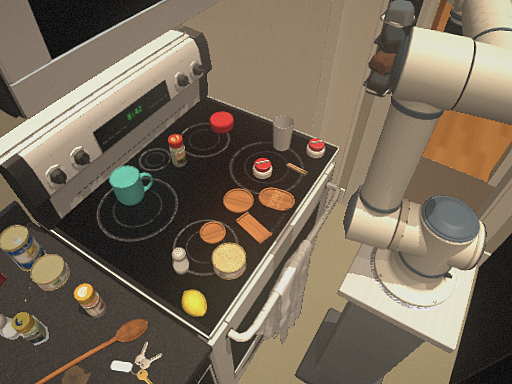

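View pics/top0.png

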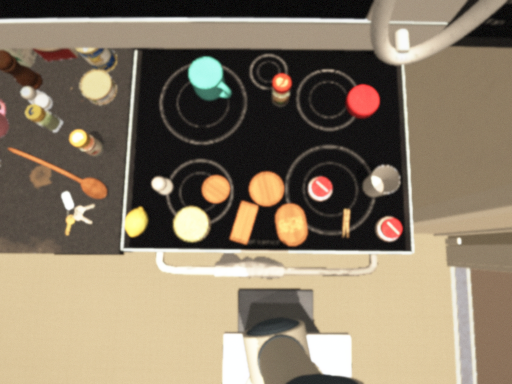

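The scene shows all the objects. Top view: lemon (136,221), salt (162,186), tin (192,224), small coaster (216,189), large coaster (266,188), tray (244,222), dish (291,225), timers (320,188) and (389,229), clip (346,223), tumbler (382,180). The left timer, at (320,188), is the one to take.

```bash
python3 - <<'E'
from h import *
im=cv2.imread('pics/top0.png'); c=get_calibration('top')
hsv=cv2.cvtColor(im,cv2.COLOR_BGR2HSV)
m=(hsv[:,:,2]>70).astype(np.uint8)
m[:150]=0;m[245:]=0;m[:,:127]=0;m[:,405:]=0
# keep saturated or bright
m2=((hsv[:,:,2]>110)&((hsv[:,:,1]>60)|(hsv[:,:,2]>150))).astype(np.uint8)*m
n,l,s,ce=cv2.connectedComponentsWithStats(m2)
for i in range(1,n):
    if s[i,4]<25: continue
    cnt=max(cv2.findContours((l==i).astype(np.uint8),0,2)[0],key=len)
    r=cv2.minAreaRect(cnt); 
    print(s[i],ce[i].round(1),np.round(r[0],1),np.round(r[1],1),round(r[2]),'z9',onz(c,ce[i],9).round(0)[:2],'z28',onz(c,ce[i],28).round(0)[:2])
big=cv2.resize(im[165:250,115:415],None,fx=2.66,fy=2.66,interpolation=cv2.INTER_CUBIC);cv2.imwrite('pics/b.png',big)
E
```

```text
[127 150   3  42  80] [127.6 165.6] [128.  170.5] [ 2. 41.] 0 z9 [573. 423.] z28 [569. 416.]
[364 165  36  32 589] [381.4 179.6] [381.2 181.3] [26.5 35.6] 48 z9 [ 542. -249.] z28 [ 539. -243.]
[ 229  171   57   74 1841] [256.2 203.5] [256.8 208.3] [35.8 79.4] 25 z9 [475.  80.] z28 [473.  79.]
[201 175  31  29 677] [215.6 188.7] [215.4 188.7] [28.2 28.6] 27 z9 [513. 187.] z28 [510. 184.]
[151 176  22  19 293] [161.7 184.9] [161.9 184.7] [21.9 15.7] 27 z9 [522. 329.] z28 [519. 324.]
[308 176  25  26 509] [319.8 188.2] [320.  188.5] [25. 24.] 90 z9 [518. -86.] z28 [514. -83.]
[ 275  202   34   43 1149] [291.  223.8] [291.5 223. ] [42. 33.] 90 z9 [424. -11.] z28 [422.  -9.]
[127 206  21  32 506] [136.1 221.5] [137.  221.5] [31. 20.] 90 z9 [425. 391.] z28 [424. 384.]
[ 173  206   38   37 1081] [191.1 223.7] [191.5 224. ] [36. 37.] 90 z9 [421. 247.] z28 [420. 244.]
[341 209  10  28 204] [345.8 222.4] [345.5 222.5] [ 8.  27.3] 3 z9 [ 429. -153.] z28 [ 427. -148.]
[376 216  27  26 545] [388.7 228.3] [388.5 228.5] [25.5 25.5] 45 z9 [ 415. -263.] z28 [ 413. -257.]
```

View pics/b.png

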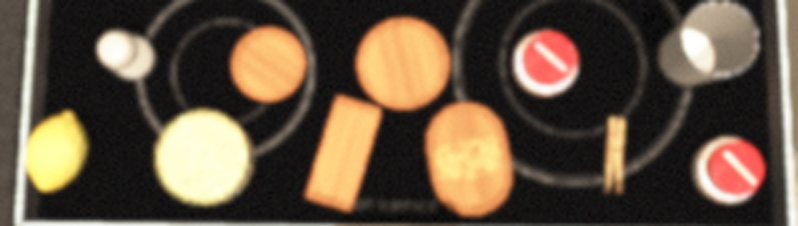

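Request:
send_rows(
  rows=[
    [[8.5, 27.5, 42.7, 0, -15], [8.5, 27.5, 42.7, 0, -15], [8.5, 27.5, 42.7, 0, -15], [8.5, 27.5, 42.7, 0, -15], [8.5, 27.5, 42.7, 0, -15], [8.5, 27.5, 42.7, 0, -15], [8.5, 27.5, 42.7, 0, -15], [8.5, 27.5, 42.7, 0, -15]],
  ],
)

```text
t: 0.77
tool_pos: [334.5, -297.9, 230.9]
orientation: [-0.0, 1.0, -0.002, -0.0]
force: [1.0, 0.7, 0.8]
grip_width: 85.0
gripper_force: 0.0
```

Request:
send_rows(
  rows=[
    [[8.5, 9.4, 14.6, 0, 0], [8.5, 9.4, 14.6, 0, 0], [8.5, 9.4, 14.6, 0, 0], [8.5, 9.4, 14.6, 0, 0], [8.5, 9.4, 14.6, 0, 0], [8.5, 9.4, 14.6, 0, 0], [8.5, 9.4, 14.6, 0, 0]],
  ],
)

```text
t: 1.35
tool_pos: [427.8, -153.9, 230.9]
orientation: [0.0, 1.0, -0.001, -0.001]
force: [-0.4, -0.8, 0.2]
grip_width: 85.2
gripper_force: 0.0
```

```bash
python3 - <<'E'
from h import *
s=sense();c=get_calibration('wrist');im=save('wrist','w1.png');print(s['tool_pos'],s['orientation'],c)
import pickle;pickle.dump(c,open('pics/w1.pkl','wb'))
t=cv2.imread('pics/top0.png'); c=get_calibration('top')
hsv=cv2.cvtColor(t,cv2.COLOR_BGR2HSV)
m=((hsv[:,:,2]>110)&(hsv[:,:,1]>60)).astype(np.uint8)
m[:165]=0;m[:, :225]=0;m[:,308:]=0;m[246:]=0
e=cv2.erode(m,np.ones((5,5),np.uint8))
n,l,s,ce=cv2.connectedComponentsWithStats(e)
for i in range(1,n):
    if s[i,4]<100: continue
    cnt=max(cv2.findContours((l==i).astype(np.uint8),0,2)[0],key=len)
    r=cv2.minAreaRect(cnt); b=cv2.boxPoints(r)
    print(ce[i].round(1),'z9',onz(c,ce[i],9).round(0)[:2],'rect',onz(c,r[0],9).round(0)[:2],[onz(c,p,9).round(0)[:2].tolist() for p in b])
E
```

```text
[ 427.79196534 -153.92780973  230.90928958] [ 1.85653890e-04  9.99999447e-01 -8.74268756e-04 -5.54742697e-04] {'mtx': array([[341.07043299,   0.        , 258.24386329],
       [  0.        , 341.07043299, 185.88064624],
       [  0.        ,   0.        ,   1.        ]]), 'k1': -0.050927540538516065, 'R': array([[-1.07827923e-03, -9.99999403e-01, -1.79038387e-04],
       [-9.56977389e-01,  9.79939495e-04,  2.90160847e-01],
       [-2.90160498e-01,  4.84210101e-04, -9.56977874e-01]]), 't': array([-153.40290025,  372.88758351,  502.39447335])}
[266.1 188.5] z9 [515.  54.] rect [515.  55.] [[532.0, 107.0], [569.0, 37.0], [499.0, 2.0], [463.0, 72.0]]
[243.8 222.1] z9 [427. 111.] rect [427. 111.] [[386.0, 142.0], [480.0, 116.0], [469.0, 79.0], [376.0, 106.0]]
[291.  224.1] z9 [423. -11.] rect [423. -11.] [[465.0, 33.0], [479.0, -35.0], [382.0, -54.0], [367.0, 13.0]]
```

View pics/w1.png

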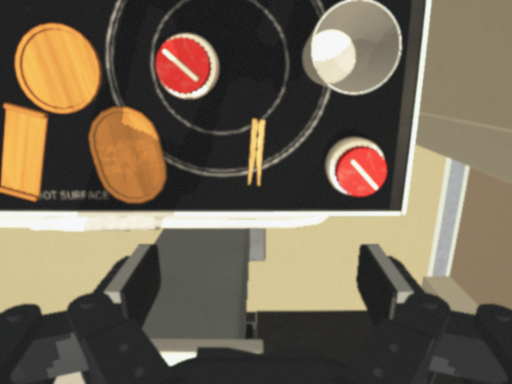

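The wrist picture shows the clip (257,152), timer (187,66), dish (127,155), tray (22,150) and large coaster (58,68). I'll measure these by colour.

```bash
cat >> h.py <<'E'
def blob(im,cal,kind,z,box,minA=80):
    """blobs in an RGB image inside box (u0,v0,u1,v1); prints centre and long axis (deg) on plane z"""
    h=cv2.cvtColor(im,cv2.COLOR_RGB2HSV); H,S,V=[h[:,:,i].astype(int) for i in range(3)]
    m={'red':((H<7)|(H>172))&(S>150)&(V>90),'wood':(H>7)&(H<28)&(S>70)&(V>75),'yellow':(H>20)&(H<40)&(S>100)&(V>90),'bright':(V>100)}[kind]
    k=np.zeros(m.shape,np.uint8); u0,v0,u1,v1=box; k[v0:v1,u0:u1]=m[v0:v1,u0:u1]
    k=cv2.morphologyEx(k,cv2.MORPH_OPEN,np.ones((2,2),np.uint8))
    for cnt in cv2.findContours(k,cv2.RETR_EXTERNAL,cv2.CHAIN_APPROX_NONE)[0]:
        if cv2.contourArea(cnt)<minA: continue
        P=np.array([onz(cal,p,z)[:2] for p in cv2.convexHull(cnt)[:,0].astype(float)],np.float32)
        c,(a,b),ang=cv2.minAreaRect(P)
        if a<b: a,b,ang=b,a,ang+90
        e=cv2.fitEllipse(P) if len(P)>5 else None
        M=cv2.moments(P); print(kind,'rect',np.round(c,1),round(a),round(b),round((ang+90)%180-90,1),'cent',round(M['m10']/M['m00'],1),round(M['m01']/M['m00'],1),'px',cnt[:,0].mean(0).round(),'ell',np.round(e[0],1),round((e[2]+180)%180-90,1))
E
python3 - <<'E'
from h import *
import pickle
c=pickle.load(open('pics/w1.pkl','rb')); im=cv2.imread('pics/w1.png')[:,:,::-1].copy()
blob(im,c,'wood',12,(235,110,280,200))
blob(im,c,'wood',9,(0,0,180,207))
blob(im,c,'red',43,(140,20,400,205))
E
```

```text
wood rect [ 429.4 -152.2] 74 16 -4.5 cent 429.4 -152.3 px [257. 156.] ell [ 429.7 -152.3] -4.0
wood rect [425.  -11.8] 110 80 10.5 cent 425.0 -11.7 px [128. 155.] ell [425.  -11.6] 9.1
wood rect [428.4 108.2] 107 52 -15.4 cent 429.0 108.0 px [ 23. 152.] ell [429.5 108.4] -14.5
wood rect [517.3  52.9] 93 91 82.3 cent 517.2 53.0 px [58. 69.] ell [517.2  53. ] 88.1
red rect [ 416.6 -258.1] 53 48 49.1 cent 416.0 -258.4 px [362. 172.] ell [ 415.9 -258.4] 43.0
red rect [517.4 -84.7] 50 48 85.6 cent 517.7 -84.6 px [183.  66.] ell [517.8 -84.5] 74.2
```

Request:
send_rows(
  rows=[
    [[4, 0.2, 0.2, -8, -4.5], [4, 0.2, 0.2, -12, -4.5], [4, 0.2, 0.2, -16, -4.5], [4, 0.2, 0.2, -20, -4.5], [4, 0.2, 0.2, -21.5, -4.5], [4, 0.2, 0.2, -22.3, -4.5], [4, 0.2, 0.2, -22.7, -4.5], [4, 0.2, 0.2, -22.7, -4.5]],
  ],
)

```text
t: 2.07
tool_pos: [428.6, -152.9, 3.2]
orientation: [-0.0, 0.999, -0.042, -0.001]
force: [0.0, 0.4, 1.3]
grip_width: 40.0
gripper_force: 0.0
```

Request:
send_rows(
  rows=[
    [[0.8, 0, 0, 0, 0], [0.8, 0, 0, 0, 0], [0.8, 0, 0, 0, 0], [0.8, 0, 0, 0, 0], [0.8, 0, 0, 0, 0], [0.8, 0, 0, 0, 0], [0.8, 0, 0, 0, 0]],
  ],
)

```text
t: 2.65
tool_pos: [431.5, -153.0, 7.1]
orientation: [0.001, 0.999, -0.041, 0.002]
force: [-1.9, -0.9, 6.4]
grip_width: 12.6
gripper_force: 59.2
```

Request:
send_rows(
  rows=[
    [[0.8, 0, 0, 2, 0], [0.8, 0, 0, 6, 0], [0.8, 0, 0, 10, 0], [0.8, 0, 0, 10, 0], [0.8, 0, 0, 10, 0]],
  ],
)

```text
t: 3.07
tool_pos: [432.1, -152.6, 108.6]
orientation: [0.001, 0.999, -0.041, 0.004]
force: [-0.1, -0.7, -0.4]
grip_width: 12.4
gripper_force: 58.7
```

```bash
python3 - <<'E'
from h import *
s=sense();c=get_calibration('wrist');im=save('wrist','w2.png');print(s['tool_pos'],s['grip_width'],s['gripper_force'])
print(proj(c,[s['tool_pos'][0],s['tool_pos'][1],s['tool_pos'][2]]))
E
```

```text
[ 432.1348144  -152.57425786  108.62120221] 12.402627055206544 58.70085597038269
[258.37536642 251.54610946]
```

View pics/w2.png

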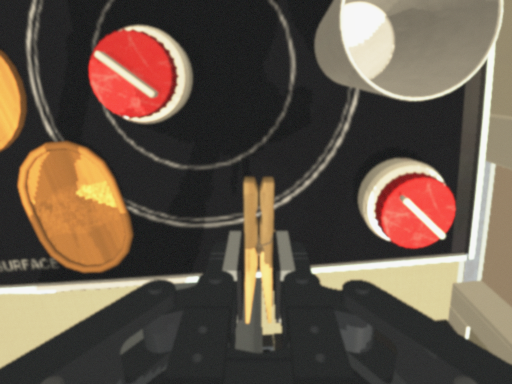

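```bash
python3 - <<'E'
from h import *
c=get_calibration('wrist')
for z in (100,106,112,118,124,130):
    print(z,[proj(c,[429.4+d,-152.3-.07*d,z]).round() for d in (-38,-36,0,35,36)])
print(sense()['orientation'])
E
```

```text
100 [array([260., 315.]), array([260., 312.]), array([259., 248.]), array([258., 178.]), array([258., 176.])]
106 [array([260., 323.]), array([260., 320.]), array([259., 254.]), array([258., 182.]), array([258., 179.])]
112 [array([260., 331.]), array([260., 328.]), array([259., 261.]), array([258., 186.]), array([258., 183.])]
118 [array([260., 340.]), array([260., 336.]), array([259., 268.]), array([258., 190.]), array([258., 187.])]
124 [array([260., 349.]), array([260., 346.]), array([259., 275.]), array([258., 194.]), array([258., 192.])]
130 [array([260., 359.]), array([260., 356.]), array([259., 283.]), array([258., 200.]), array([258., 197.])]
[ 6.47087338e-04  9.99171782e-01 -4.06480619e-02  1.75133258e-03]
```

Request:
send_rows(
  rows=[
    [[0.8, -0.2, 13, 0, -10.5], [0.8, -0.2, 26, 0, -10.5], [0.8, -0.2, 26, 0, -10.5], [0.8, -0.2, 26, 0, -10.5], [0.8, -0.2, 26, 0, -10.5], [0.8, -0.2, 26, 0, -10.5], [0.8, -0.2, 26, 0, -10.5], [0.8, -0.2, 26, 0, -10.5]],
  ],
)

```text
t: 3.78
tool_pos: [426.7, 111.5, 102.5]
orientation: [-0.0, 0.992, -0.129, -0.002]
force: [-0.2, -0.2, 0.3]
grip_width: 12.0
gripper_force: 58.8
```

Request:
send_rows(
  rows=[
    [[0.8, 0, 0, -4, 0], [0.8, 0, 0, -7, 0], [0.8, 0, 0, -7, 0]],
  ],
)

```text
t: 4.03
tool_pos: [423.2, 106.8, 26.5]
orientation: [0.002, 0.991, -0.132, -0.006]
force: [-1.7, -0.3, -1.0]
grip_width: 12.4
gripper_force: 58.8
```

```bash
python3 - <<'E'
from h import *
s=sense();c=get_calibration('wrist');im=save('wrist','w3.png');print(s['tool_pos'],s['orientation'],s['grip_width'])
d=np.array([np.cos(np.radians(-15)),np.sin(np.radians(-15)),0]);n=np.array([-d[1],d[0],0])
print([proj(c,np.array([428.7,108,9])+a*d+b*n).round() for a in(-52,52) for b in (-23,0,23)])
E
```

```text
[423.22322954 106.76017335  26.50401078] [ 0.00217911  0.99121919 -0.13206612 -0.00618944] 12.407509821626109
[array([295., 311.]), array([254., 312.]), array([213., 312.]), array([302., 122.]), array([253., 122.]), array([203., 123.])]
```

View pics/w3.png

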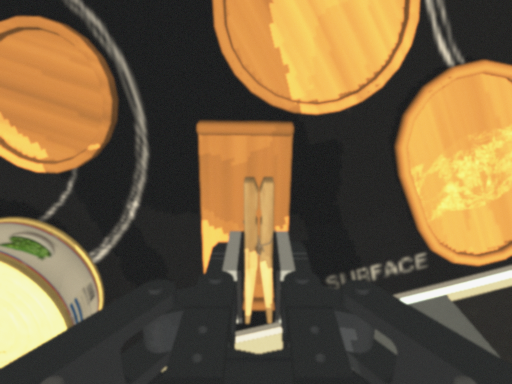

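Request:
send_rows(
  rows=[
    [[0.8, 0, 0, 0, 0], [0.8, 0, 0, 0, 0], [0.8, 0, 0, 0, 0]],
  ],
)

```text
t: 4.33
tool_pos: [429.5, 108.0, 36.6]
orientation: [-0.0, 0.991, -0.132, 0.002]
force: [0.1, -0.4, -0.4]
grip_width: 12.2
gripper_force: 58.8
```

```bash
python3 - <<'E'
from h import *
s=sense();c=get_calibration('wrist');im=save('wrist','w3b.png');print(s['tool_pos'],s['orientation'],s['grip_width'])
h=cv2.cvtColor(im,cv2.COLOR_RGB2HSV)
w=(h[:,:,0]>7)&(h[:,:,0]<28)&(h[:,:,1]>70)&(h[:,:,2]>75)
for v in (140,160,180,200,220):
    u=np.where(w[v,185:310])[0]+185
    print(v,u.min(),u.max(),onz(c,(u.min(),v),4)[:2].round(1),onz(c,(u.max(),v),4)[:2].round(1))
print([r for r in range(90,180) if w[r,225]][:1], onz(c,(235,[r for r in range(90,180) if w[r,235]][0]),9).round(1))
d=np.array([np.cos(np.radians(-15)),np.sin(np.radians(-15)),0]);n=np.array([-d[1],d[0],0])
print([proj(c,np.array([428.7,108,9])+a*d+b*n).round() for a in(-52,52) for b in (-23,0,23)])
E
```

```text
[429.45752698 108.03206055  36.5919863 ] [-4.96694138e-04  9.91202996e-01 -1.32337672e-01  1.76499281e-03] 12.183230908128705
140 206 297 [481.5 122.1] [469.2  76.9]
160 208 295 [471.2 124.3] [459.3  80.4]
180 208 294 [460.8 127.6] [448.8  83.4]
200 209 294 [449.9 130.4] [437.9  86. ]
220 209 293 [438.8 134. ] [426.7  89.2]
[130] [483.  105.7   9. ]
[array([299., 310.]), array([259., 310.]), array([220., 310.]), array([305., 132.]), array([259., 132.]), array([213., 132.])]
```

Request:
send_rows(
  rows=[
    [[0.8, 0.1, 0.4, -0.6, -0.5], [0.8, 0.1, 0.4, -1.2, -0.5], [0.8, 0.1, 0.4, -1.7, -0.5], [0.8, 0.1, 0.4, -2.1, -0.5], [0.8, 0.1, 0.4, -2.4, -0.5], [0.8, 0.1, 0.4, -2.4, -0.5], [0.8, 0.1, 0.4, -2.4, -0.5]],
  ],
)

```text
t: 4.97
tool_pos: [428.9, 112.3, 11.1]
orientation: [0.0, 0.991, -0.136, -0.0]
force: [-4.6, -0.8, 7.9]
grip_width: 12.3
gripper_force: 59.8
```

Contact is made, at 7.9 N. I'll release, lift and look.

Request:
send_rows(
  rows=[
    [[1.8, 0, 0, 0, 0], [2.6, 0, 0, 0.2, 0], [3.2, 0, 0, 0.3, 0], [3.2, 0, 0, 2, 0], [3.2, 0, 0, 6, 0], [3.2, 0, 0, 10, 0], [3.2, 0, 0, 12, 0], [3.2, 0, 0, 12, 0]],
  ],
)

```text
t: 5.63
tool_pos: [431.6, 112.7, 136.5]
orientation: [-0.002, 0.991, -0.136, 0.005]
force: [-0.0, 0.7, 0.8]
grip_width: 32.0
gripper_force: 0.0
```

Request:
send_rows(
  rows=[
    [[8.5, 0, 0, 0, 0], [8.5, 0, 0, 0, 0], [8.5, 0, 0, 0, 0], [8.5, 0, 0, 0, 0]],
  ],
)

```text
t: 5.97
tool_pos: [428.2, 112.1, 128.5]
orientation: [0.0, 0.991, -0.136, -0.001]
force: [-0.5, -0.4, 0.0]
grip_width: 78.5
gripper_force: 0.0
```

```bash
python3 - <<'E'
from h import *
s=sense();c=get_calibration('wrist');im=save('wrist','w4.png');print(s['tool_pos'],s['orientation'],s['grip_width'])
import pickle;pickle.dump(c,open('pics/w4.pkl','wb'))
blob(im,c,'wood',9,(0,0,512,300),400)
E
```

```text
[428.24448603 112.06725791 128.45562226] [ 4.74517438e-04  9.90659706e-01 -1.36348591e-01 -1.47738172e-03] 78.46411610961161
wood rect [343.5 160.6] 124 35 74.5 cent 337.0 152.9 px [236. 289.] ell [323.1 173.7] -87.1
wood rect [318.9 -37.1] 99 69 -89.8 cent 322.0 -44.3 px [465. 243.] ell [341.4 -39.7] 28.0
wood rect [418.  266.7] 103 84 -60.9 cent 415.3 265.3 px [ 92. 240.] ell [413.1 264.3] -61.8
wood rect [439.  217.7] 81 31 35.2 cent 437.4 219.7 px [131. 198.] ell [425.7 236.7] 40.6
wood rect [429.6 112. ] 104 47 -16.0 cent 429.6 111.9 px [258. 174.] ell [426.9 112.3] -16.2
wood rect [425.2  -9.4] 110 78 10.1 cent 425.1 -9.4 px [409. 140.] ell [425.3  -9.4] 10.1
wood rect [515.5 187.5] 72 72 70.8 cent 515.3 187.3 px [131.  97.] ell [515.3 187.3] -72.4
wood rect [510.2  56.7] 90 74 74.8 cent 513.0 56.0 px [302.  46.] ell [517.6  54.8] 33.7
```

View pics/w4.png

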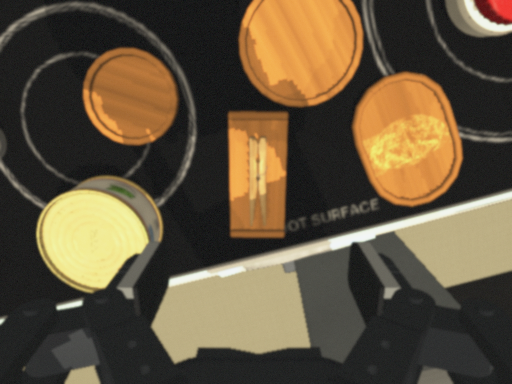

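The clip lies lengthwise in the tray, spanning about (258,134) to (258,228). I'll check its centre and move on to the timer.

```bash
python3 - <<'E'
from h import *
import pickle;c=pickle.load(open('pics/w4.pkl','rb'))
a,b=onz(c,(258,134),16),onz(c,(257.5,228),14);print(a,b,(a+b)/2)
print(sense()['tool_pos'])
E
```

```text
[464.69324726 102.1971206   16.        ] [390.69756865 123.3449953   14.        ] [427.69540795 112.77105795  15.        ]
[428.36160102 112.08975454 128.73684219]
```

Request:
send_rows(
  rows=[
    [[8.5, 8.8, -19.7, 0, 15.5], [8.5, 8.8, -19.7, 0, 15.5], [8.5, 8.8, -19.7, 0, 15.5], [8.5, 8.8, -19.7, 0, 15.5], [8.5, 8.8, -19.7, 0, 15.5], [8.5, 8.8, -19.7, 0, 15.5], [8.5, 8.8, -19.7, 0, 15.5], [8.5, 8.8, -19.7, 0, 15.5]],
  ],
)

```text
t: 6.68
tool_pos: [516.7, -85.5, 129.0]
orientation: [-0.0, 1.0, -0.003, -0.001]
force: [-0.6, 0.9, -0.2]
grip_width: 84.9
gripper_force: 0.0
```

```bash
python3 - <<'E'
from h import *
s=sense();c=get_calibration('wrist');im=save('wrist','w5.png');print(s['tool_pos'],s['orientation'],s['grip_width'])
blob(im,c,'red',43,(100,0,512,383),400)
E
```

```text
[516.65394176 -85.48422865 129.04211555] [-4.51407692e-04  9.99995801e-01 -2.61378313e-03 -1.16688852e-03] 84.88302251296119
red rect [ 428.7 -255.2] 50 38 43.9 cent 429.9 -254.0 px [470. 296.] ell [ 429.1 -254.6] 71.1
red rect [518.7 -84.2] 52 47 -2.0 cent 518.5 -84.2 px [258. 190.] ell [518.5 -84.3] 0.9
```

Request:
send_rows(
  rows=[
    [[8.5, 0.1, 0.1, -3, 0], [8.5, 0.1, 0.1, -6, 0], [8.5, 0.1, 0.1, -9, 0], [8.5, 0.1, 0.1, -11, 0], [8.5, 0.1, 0.1, -11.7, 0], [8.5, 0.1, 0.1, -11.7, 0], [8.5, 0.1, 0.1, -11.7, 0]],
  ],
)

```text
t: 7.32
tool_pos: [518.3, -83.0, 14.2]
orientation: [0.0, 1.0, -0.001, 0.0]
force: [-0.7, -0.3, 1.4]
grip_width: 84.8
gripper_force: 0.0
```

Request:
send_rows(
  rows=[
    [[4.5, 0, 0, 0, 0], [4.5, 0, 0, 0, 0], [4.5, 0, 0, 0, 0], [4.5, 0, 0, 0, 0], [4.5, 0, 0, 0, 0]],
  ],
)

```text
t: 7.73
tool_pos: [519.7, -83.9, 16.3]
orientation: [0.0, 1.0, -0.001, 0.002]
force: [-0.4, 0.8, 6.1]
grip_width: 58.6
gripper_force: 63.0
```

Request:
send_rows(
  rows=[
    [[4.5, 0, 0, 2, 0], [4.5, 0, 0, 5, 0], [4.5, -0.2, 3, 5, 0], [4.5, -0.2, 7, 5, 0], [4.5, -0.2, 11, 5, 0], [4.5, -0.2, 13.8, 5, 0], [4.5, -0.2, 13.8, 5, 0], [4.5, -0.2, 13.8, 5, 0]],
  ],
)

```text
t: 8.4
tool_pos: [516.3, 55.4, 64.2]
orientation: [0.0, 1.0, -0.0, 0.001]
force: [0.3, 0.2, -1.1]
grip_width: 58.4
gripper_force: 64.6
```

Request:
send_rows(
  rows=[
    [[4.5, 0, 0, 0, 0], [4.5, 0, 0, 0, 0], [4.5, 0, 0, 0, 0]],
  ],
)

```text
t: 8.65
tool_pos: [516.2, 53.0, 63.4]
orientation: [0.0, 1.0, -0.002, 0.0]
force: [-0.1, 0.6, -1.5]
grip_width: 58.7
gripper_force: 64.7
```

```bash
python3 - <<'E'
from h import *
s=sense();c=get_calibration('wrist');im=save('wrist','w6.png');print(s['tool_pos'],s['orientation'],s['grip_width'])
blob(im,c,'red',s['tool_pos'][2]-16+43,(100,0,400,383),400)
E
```

```text
[516.20694118  53.00465092  63.44313221] [ 1.32992185e-04  9.99997120e-01 -2.39348113e-03  1.13703298e-04] 58.66040689732191
red rect [518.4  52.7] 54 49 21.0 cent 518.3 52.8 px [256. 282.] ell [518.3  52.9] -2.6
```

View pics/w6.png

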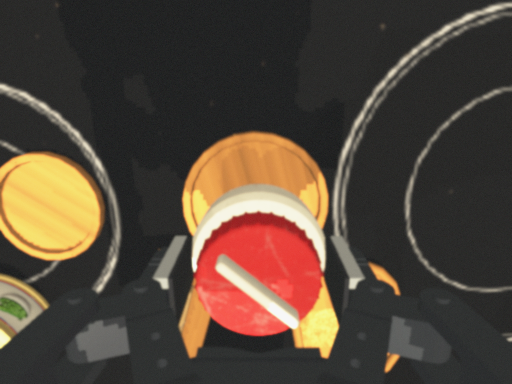

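The timer is held upright over the large coaster, whose far edge is at (255,132) and sides at about 183 and 328.

```bash
python3 - <<'E'
from h import *
c=get_calibration('wrist')
print(onz(c,(255,132),9),onz(c,(183,192),9),onz(c,(328,192),9))
E
```

```text
[563.76280226  54.78381435   9.        ] [527.76245765  98.62937472   9.        ] [527.41207374  10.85691674   9.        ]
```

Request:
send_rows(
  rows=[
    [[4.5, 0, 0.2, -1.5, 0], [4.5, 0, 0.2, -2.8, 0], [4.5, 0, 0.2, -3.6, 0], [4.5, 0, 0.2, -4.0, 0], [4.5, 0, 0.2, -4.2, 0], [4.5, 0, 0.2, -4.2, 0], [4.5, 0, 0.2, -4.2, 0]],
  ],
)

```text
t: 9.28
tool_pos: [516.4, 56.2, 21.6]
orientation: [-0.0, 1.0, -0.002, 0.0]
force: [0.0, 0.4, -1.5]
grip_width: 58.4
gripper_force: 64.7
```

Request:
send_rows(
  rows=[
    [[4.5, 0, 0, -0.1, 0], [4.5, 0, 0, -0.2, 0], [4.5, 0, 0, -0.2, 0]],
  ],
)

```text
t: 9.53
tool_pos: [516.5, 56.2, 20.3]
orientation: [0.0, 1.0, -0.001, 0.001]
force: [-1.6, -0.8, 2.7]
grip_width: 58.4
gripper_force: 65.3
```

Request:
send_rows(
  rows=[
    [[6.6, 0, 0, 0, 0], [7.5, 0, 0, 0, 0], [8.5, 0, 0, 0, 0], [8.5, 0, 0, 0, 0], [8.5, 0, 0, 3, 0], [8.5, 0, 0, 7, 0], [8.5, 0, 0, 11, 0], [8.5, 0, 0, 11, 0]],
  ],
)

```text
t: 10.2
tool_pos: [519.7, 56.4, 138.9]
orientation: [-0.0, 1.0, -0.001, 0.007]
force: [1.0, -0.3, 0.3]
grip_width: 84.7
gripper_force: 0.0
```

```bash
python3 - <<'E'
from h import *
s=sense();c=get_calibration('wrist');im=save('wrist','w7.png');print(s['tool_pos'],s['orientation'],s['grip_width'])
blob(im,c,'red',47,(100,0,400,383),400)
blob(im,c,'wood',9,(0,0,400,300),400)
print([onz(get_calibration('top'),p,z)[:2].round() for p,z in (((162,186),40),((136,221),28))])
E
```

```text
[519.72714668  56.39098276 138.93513484] [-3.31869137e-04  9.99973871e-01 -1.47797500e-03  7.06846606e-03] 84.65033950813368
red rect [500.5  61.1] 36 19 50.1 cent 501.6 60.8 px [251. 216.] ell [501.7  60.2] 64.0
red rect [523.8  51.9] 49 34 64.1 cent 522.0 53.2 px [261. 188.] ell [516.7  55.5] 8.8
wood rect [453.1 225.6] 76 27 63.4 cent 450.8 226.2 px [ 70. 249.] ell [438.  233.8] 70.0
wood rect [442.1  -4.9] 77 74 -0.3 cent 439.6 -6.0 px [328. 266.] ell [432.5  -8.2] 4.4
wood rect [515.9 186.5] 75 72 89.5 cent 516.1 186.4 px [104. 182.] ell [516.1 186.4] -50.9
wood rect [475.   73.9] 186 91 -24.4 cent 486.3 74.6 px [240. 208.] ell [481.   77.9] -33.0
[array([514., 319.]), array([425., 385.])]
```

View pics/w7.png

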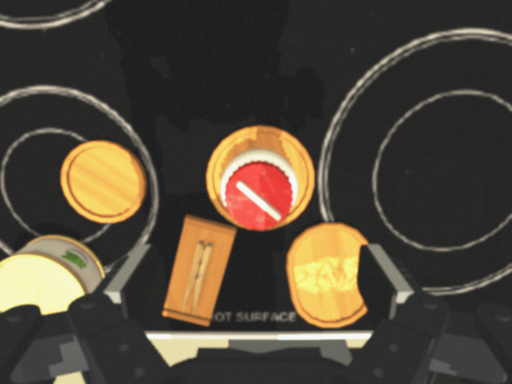

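Request:
send_rows(
  rows=[
    [[8.5, 0, 0, 4, 7], [8.5, 0, 0, 6, 14], [8.5, -9.5, 32, 6, 55], [8.5, -9.5, 32, 6, 55], [8.5, -9.5, 32, 6, 55], [8.5, -9.5, 32, 6, 55], [8.5, -9.5, 32, 6, 55], [8.5, -9.5, 32, 6, 55]],
  ],
)

```text
t: 10.92
tool_pos: [443.7, 297.4, 187.9]
orientation: [0.0, 0.886, 0.463, -0.001]
force: [1.3, 0.1, -0.6]
grip_width: 84.9
gripper_force: 0.0
```

Request:
send_rows(
  rows=[
    [[8.5, 0, 0, 0, 55], [8.5, 0, 0, 0, 55], [8.5, 0, 0, 0, 55], [8.5, 0, 0, 0, 55], [8.5, 0, 0, 0, 55], [8.5, 0, 0, 0, 55], [8.5, 0, 0, 0, 55], [8.5, 0, 0, 0, 55]],
  ],
)

```text
t: 11.58
tool_pos: [444.6, 295.7, 187.7]
orientation: [-0.0, 0.572, 0.82, -0.001]
force: [-0.5, 0.1, 0.5]
grip_width: 85.1
gripper_force: 0.0
```

Request:
send_rows(
  rows=[
    [[8.5, -2, 8.7, 1, 45], [8.5, -2, 8.7, 1, 45], [8.5, -2, 8.7, 1, 45], [8.5, -2, 8.7, 1, 45], [8.5, -2, 8.7, 1, 45], [8.5, -2, 8.7, 1, 45], [8.5, -2, 8.7, 1, 45], [8.5, -2, 8.7, 1, 45]],
  ],
)

```text
t: 12.25
tool_pos: [424.6, 382.8, 197.7]
orientation: [-0.001, 0.217, 0.976, -0.001]
force: [-0.2, -0.7, -0.7]
grip_width: 84.8
gripper_force: 0.0
```

```bash
python3 - <<'E'
from h import *
s=sense();c=get_calibration('wrist');im=save('wrist','w8.png');print(s['tool_pos'],s['orientation'],s['joints'])
blob(im,c,'yellow',28,(0,0,512,383),300)
import pickle;pickle.dump(c,open('pics/w8.pkl','wb'))
E
```

```text
[424.57803643 382.76268621 197.67408512] [-6.83481186e-04  2.17209815e-01  9.76124341e-01 -8.37257462e-04] [ 6.74128574e-01  1.23108943e-02  1.37152013e+00  1.52050852e-05
  1.75992320e+00 -4.58754398e-01]
yellow rect [670.1 547.4] 56 32 70.4 cent 671.8 545.4 px [486. 302.] ell [674.  545.7] 55.5
yellow rect [423.7 239. ] 90 81 73.7 cent 425.9 237.9 px [125. 222.] ell [426.6 238.1] -85.2
yellow rect [427.1 386.2] 65 64 26.7 cent 427.4 386.8 px [263. 164.] ell [427.4 386.9] -18.6
yellow rect [411.4 562.2] 43 20 -11.5 cent 415.4 561.2 px [437.  70.] ell [414.7 560.6] -5.2
```

View pics/w8.png

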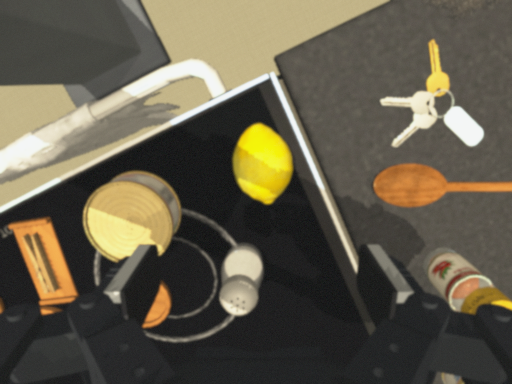

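```bash
python3 - <<'E'
from h import *
import pickle;c=pickle.load(open('pics/w8.pkl','rb'));im=cv2.imread('pics/w8.png')
h=cv2.cvtColor(im,cv2.COLOR_BGR2HSV);m=((h[:,:,1]>90)&(h[:,:,2]>60)&(h[:,:,0]>15)&(h[:,:,0]<40)).astype(np.uint8)
k=np.zeros_like(m);k[110:215,222:303]=m[110:215,222:303]
cnt=max(cv2.findContours(k,0,1)[0],key=cv2.contourArea)
print(cv2.boundingRect(cnt),cv2.minAreaRect(cnt),cv2.fitEllipse(cnt))
P=np.array([onz(c,p,28)[:2] for p in cnt[:,0].astype(float)],np.float32)
print(cv2.minAreaRect(P),cv2.fitEllipse(P))
mm=cv2.moments(P);print(mm['m10']/mm['m00'],mm['m01']/mm['m00'],.5*np.degrees(np.arctan2(2*mm['mu11'],mm['mu20']-mm['mu02'])))
a,b=onz(c,(254,125),28),onz(c,(271,203),28);print(a,b,(a+b)/2,np.degrees(np.arctan2(*(b-a)[1::-1])))
E
```

```text
(232, 122, 62, 83) ((261.6148376464844, 162.93917846679688), (68.35360717773438, 69.39984130859375), 35.53767776489258) ((262.1283874511719, 163.06622314453125), (59.89091110229492, 79.3199691772461), 172.4402313232422)
((425.8685607910156, 385.9067687988281), (65.45831298828125, 65.47041320800781), 27.81399154663086) ((426.2070617675781, 386.33563232421875), (56.08868408203125, 76.09075164794922), 72.14486694335938)
426.1619910841503 386.2847472793084 -17.719630129405314
[389.83337376 394.99853031  28.        ] [464.61166135 377.93290609  28.        ] [427.22251756 386.4657182   28.        ] -12.855663042697298
```

Request:
send_rows(
  rows=[
    [[7.2, 0.2, 0.35, -4, 7], [7.2, 0.2, 0.35, -8, 9], [7.2, 0.2, 0.35, -12, 9], [7.2, 0.2, 0.35, -15, 9], [7.2, 0.2, 0.35, -17, 9], [7.2, 0.2, 0.35, -17.5, 9], [7.2, 0.2, 0.35, -17.5, 9], [7.2, 0.2, 0.35, -17.5, 9]],
  ],
)

```text
t: 12.97
tool_pos: [427.3, 386.7, 25.3]
orientation: [0.0, 0.141, 0.99, 0.0]
force: [-0.9, -0.3, -0.4]
grip_width: 72.1
gripper_force: 0.0
```

Request:
send_rows(
  rows=[
    [[7.2, 0, 0, -0.4, 0], [7.2, 0, 0, -0.8, 0], [7.2, 0, 0, -1.2, 0], [7.2, 0, 0, -1.2, 0]],
  ],
)

```text
t: 13.3
tool_pos: [426.8, 386.3, 12.0]
orientation: [-0.0, 0.141, 0.99, -0.0]
force: [-0.8, -0.6, -0.7]
grip_width: 71.9
gripper_force: 0.0
```

Request:
send_rows(
  rows=[
    [[7.2, 0, 0, -0.3, 0], [4, 0, 0, -0.3, 0], [4, 0, 0, -0.3, 0], [4, 0, 0, -0.3, 0], [4, 0, 0, -0.3, 0], [4, 0, 0, -0.3, 0], [4, 0, 0, -0.3, 0]],
  ],
)

```text
t: 13.88
tool_pos: [427.2, 386.5, 9.8]
orientation: [0.0, 0.141, 0.99, 0.0]
force: [-0.1, -0.4, 3.0]
grip_width: 51.8
gripper_force: 63.0
```

Request:
send_rows(
  rows=[
    [[4, 0, 0, 1, 0], [4, 0, 0, 4, 0], [4, 0, 0, 8, 0], [4, 0, 0, 10, 0], [4, 0, 0, 10, 0]],
  ],
)

```text
t: 14.3
tool_pos: [429.0, 388.2, 116.5]
orientation: [0.003, 0.141, 0.99, 0.004]
force: [0.4, 0.6, -0.6]
grip_width: 51.9
gripper_force: 63.1
```

```bash
python3 - <<'E'
from h import *
s=sense();c=get_calibration('wrist');im=save('wrist','w9.png');print(s['tool_pos'],s['orientation'],s['joints'],s['grip_width'])
import pickle;pickle.dump(c,open('pics/w9.pkl','wb'))
E
```

```text
[428.97185412 388.17123396 116.47719658] [0.00345232 0.1406299  0.99004887 0.00381322] [ 6.76599800e-01  3.17417280e-02  1.49543346e+00  1.78383065e-04
  1.60413127e+00 -6.11990688e-01] 51.91758001849583
```

View pics/w9.png

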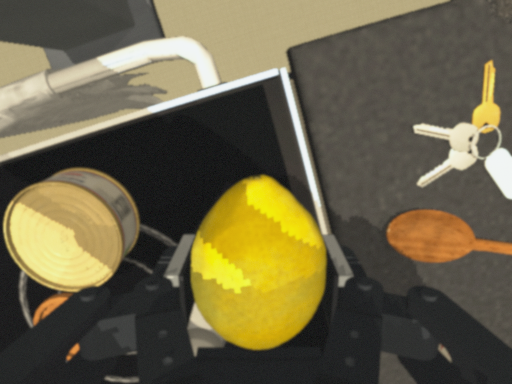

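The lemon is held across its width with its axis along the tool, spanning (258,177) to (260,348). Next I'll carry it to the dish.

Request:
send_rows(
  rows=[
    [[4, -0.1, -39.6, 0, 26], [4, -0.1, -39.6, 0, 26], [4, -0.1, -39.6, 0, 26], [4, -0.1, -39.6, 0, 26], [4, -0.1, -39.6, 0, 26], [4, -0.1, -39.6, 0, 26], [4, -0.1, -39.6, 0, 26], [4, -0.1, -39.6, 0, 26]],
  ],
)

```text
t: 15.02
tool_pos: [424.6, 55.5, 107.4]
orientation: [-0.001, -0.086, 0.996, 0.0]
force: [0.9, -0.8, -1.1]
grip_width: 51.9
gripper_force: 63.3
```

Request:
send_rows(
  rows=[
    [[4, 0.1, -3.5, 0, 0], [4, 0.1, -6.5, 0, 0], [4, 0.1, -6.5, -3, 0], [4, 0.1, -6.5, -5.5, 0], [4, 0.1, -6.5, -5.5, 0], [4, 0.1, -6.5, -5.5, 0], [4, 0.1, -6.5, -5.5, 0]],
  ],
)

```text
t: 15.6
tool_pos: [427.1, -7.5, 54.7]
orientation: [-0.0, -0.086, 0.996, 0.0]
force: [0.2, 0.2, -0.5]
grip_width: 51.8
gripper_force: 63.3
```

```bash
python3 - <<'E'
from h import *
s=sense();c=get_calibration('wrist');im=save('wrist','w10.png');print(s['tool_pos'],s['orientation'],s['grip_width'])
d=np.array([np.cos(np.radians(10)),np.sin(np.radians(10)),0]);n=np.array([-d[1],d[0],0])
C=np.array([425.2,-9.6,9])
for p in [proj(c,C+a*d+b*n) for a,b in((-55,0),(-20,39),(-20,-39),(0,39),(0,-39))]:
    cv2.circle(im,tuple(int(round(x)) for x in p),3,(0,0,255),-1)
cv2.imwrite('pics/w10m.png',im[:,:,::-1])
E
```

```text
[427.07156687  -7.4510772   54.69729223] [-2.02906146e-04 -8.59838346e-02  9.96296508e-01  7.92682897e-05] 51.77393324586465
```

View pics/w10m.png

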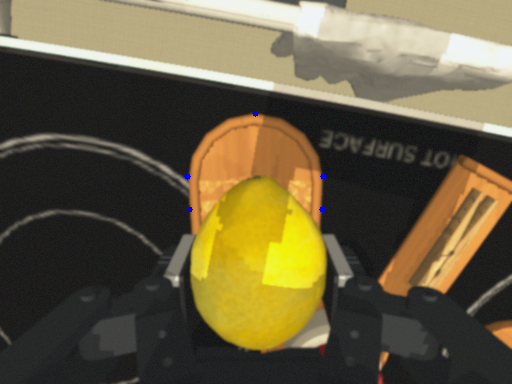

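The marked outline points match the dish, (188–322, row 113 down), and the lemon is centred over it. I'll lower it.

Request:
send_rows(
  rows=[
    [[4, -0.1, -0.2, -1.5, 0], [4, -0.1, -0.2, -2.7, 0], [4, -0.1, -0.2, -3.5, 0], [4, -0.1, -0.2, -3.8, 0], [4, -0.1, -0.2, -4.0, 0], [4, -0.1, -0.2, -4.0, 0], [4, -0.1, -0.2, -4.0, 0]],
  ],
)

```text
t: 16.23
tool_pos: [426.4, -9.7, 14.8]
orientation: [0.0, -0.086, 0.996, -0.0]
force: [0.5, 0.3, -0.4]
grip_width: 51.7
gripper_force: 63.3
```

Request:
send_rows(
  rows=[
    [[4, 0, 0, -0.1, 0], [4, 0, 0, -0.15, 0], [4, 0, 0, -0.15, 0]],
  ],
)

```text
t: 16.48
tool_pos: [426.6, -9.8, 13.7]
orientation: [0.001, -0.086, 0.996, -0.0]
force: [-0.3, 0.4, 4.1]
grip_width: 51.7
gripper_force: 63.7
```

Request:
send_rows(
  rows=[
    [[5.6, 0, 0, 0, 0], [5.9, 0, 0, 0, 0], [6.3, 0, 0, 0, 0], [6.8, 0, 0, 0, 0], [7.2, 0, 0, 0, 0], [7.6, 0, 0, 0, 0], [7.8, 0, 0, 0, 0], [7.8, 0, 0, 0, 0]],
  ],
)

```text
t: 17.15
tool_pos: [426.1, -9.8, 12.8]
orientation: [0.0, -0.086, 0.996, -0.0]
force: [-0.9, 0.3, 0.2]
grip_width: 78.1
gripper_force: 0.0
```

Request:
send_rows(
  rows=[
    [[8, 0, 0, 2, 0], [8, 0, 0, 5, 0], [8, 0, 0, 9, 0], [8, 0, 0, 13, 0], [8, 0, 0, 17, 0], [8, 0, 0, 18, 0], [8, 0, 0, 18, 0], [8, 0, 0, 18, 0]],
  ],
)

```text
t: 17.82
tool_pos: [426.4, -9.8, 192.9]
orientation: [0.001, -0.086, 0.996, -0.0]
force: [0.5, 0.2, -0.9]
grip_width: 80.3
gripper_force: 0.0
```

```bash
cat > lem.py <<'E'
from h import *
def lemon(im,c,z):
    h=cv2.cvtColor(im,cv2.COLOR_RGB2HSV);m=((h[:,:,1]>170)&(h[:,:,2]>60)&(h[:,:,0]>22)&(h[:,:,0]<40)).astype(np.uint8)
    m=cv2.morphologyEx(m,cv2.MORPH_CLOSE,np.ones((7,7)))
    for cnt in cv2.findContours(m,0,1)[0]:
        if cv2.contourArea(cnt)<600: continue
        P=np.array([onz(c,p,z)[:2] for p in cnt[:,0].astype(float)],np.float32);mm=cv2.moments(P)
        print(cv2.boundingRect(cnt),mm['m10']/mm['m00'],mm['m01']/mm['m00'],.5*np.degrees(np.arctan2(2*mm['mu11'],mm['mu20']-mm['mu02'])))
E
python3 - <<'E'
from lem import *
s=sense();c=get_calibration('wrist');im=save('wrist','w11.png');print(s['tool_pos'],s['orientation'],s['joints'])
lemon(im,c,32)
E
```

```text
[426.35289975  -9.78594512 192.88951091] [ 5.02589046e-04 -8.56680774e-02  9.96323602e-01 -9.41425912e-05] [-1.02761263e-01 -3.88682657e-01  1.73194446e+00  3.53147511e-06
  1.79730820e+00 -1.84510324e+00]
(229, 124, 60, 82) 426.1557024338097 -10.133442348121836 8.907667454386068
```

View pics/w11.png

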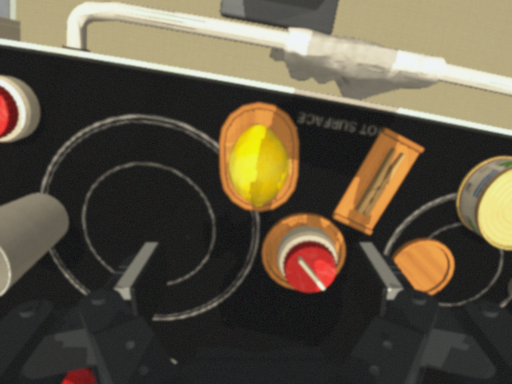

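The lemon lies in the dish at about (426,-10), turned 9°, and the timer and clip are fine. Next is the salt shaker.

Request:
send_rows(
  rows=[
    [[8.5, 8.7, 32.8, 0.5, 0], [8.5, 8.7, 32.8, 0.5, 0], [8.5, 8.7, 32.8, 0.5, 0], [8.5, 8.7, 32.8, 0.5, 0], [8.5, 8.7, 32.8, 0.5, 0], [8.5, 8.7, 32.8, 0.5, 0], [8.5, 8.7, 32.8, 0.5, 0], [8.5, 8.7, 32.8, 0.5, 0]],
  ],
)

```text
t: 18.53
tool_pos: [510.7, 314.1, 194.5]
orientation: [-0.002, -0.086, 0.996, -0.001]
force: [0.9, -0.2, 0.5]
grip_width: 85.1
gripper_force: 0.0
```

Request:
send_rows(
  rows=[
    [[8.5, 0, 0, 0, 0], [8.5, 0, 0, 0, 0], [8.5, 0, 0, 0, 0]],
  ],
)

```text
t: 18.78
tool_pos: [510.8, 311.8, 195.1]
orientation: [-0.002, -0.086, 0.996, -0.001]
force: [0.5, -0.1, 1.1]
grip_width: 85.2
gripper_force: 0.0
```

```bash
python3 - <<'E'
from h import *
s=sense();c=get_calibration('wrist');im=save('wrist','w12.png');print(s['tool_pos'],s['orientation'],s['joints'])
import pickle;pickle.dump(c,open('pics/w12.pkl','wb'))
blob(im,c,'wood',9,(0,0,512,300),400)
E
```

```text
[510.78056886 311.84796688 195.14980935] [-0.00194019 -0.08587414  0.99630349 -0.00110192] [ 4.91565701e-01  8.65600706e-02  1.29931775e+00 -5.02999280e-04
  1.76014992e+00 -1.25128471e+00]
wood rect [532.7 540.9] 147 48 59.6 cent 525.2 531.0 px [464. 211.] ell [529.5 537.7] 61.2
wood rect [516.8 190.4] 73 73 -80.6 cent 516.8 190.3 px [135. 145.] ell [516.8 190.3] -29.5
wood rect [423.4 241. ] 98 93 -80.7 cent 422.2 241.0 px [199.  52.] ell [421.5 240.8] 71.6
wood rect [473.3  93.8] 201 68 -25.3 cent 474.3 96.6 px [45. 84.] ell [469.6  97.1] -23.4
```

View pics/w12.png

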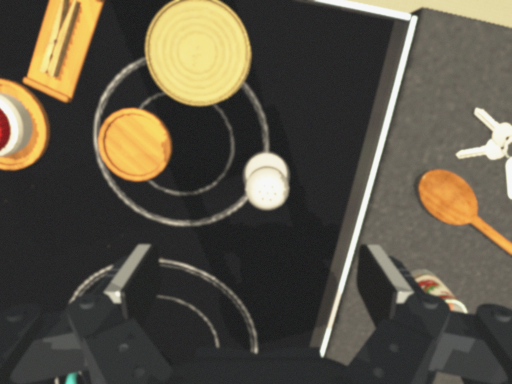

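The salt cap is at about (267,189), with its base edge near (266,152). The small coaster is at (135,145).

```bash
python3 - <<'E'
from h import *
import pickle;c=pickle.load(open('pics/w12.pkl','rb'))
C=onz(c,(267,189),88);print(C, onz(c,(266,152),0), onz(c,(245,173),40),onz(c,(290,173),40))
print([proj(c,[C[0]+dx,C[1],z]).round() for dx,z in((0,90),(-17,90),(17,90),(-22,0),(-22,60))])
E
```

```text
[514.04285669 319.03466823  88.        ] [502.41717341 317.97453732   0.        ] [517.03097306 300.59670444  40.        ] [510.05704561 340.47170483  40.        ]
[array([267., 190.]), array([271., 168.]), array([263., 210.]), array([269., 142.]), array([271., 154.])]
```

Request:
send_rows(
  rows=[
    [[8.5, 0.35, 0.75, -2, 0], [8.5, 0.35, 0.75, -5, 0], [8.5, 0.35, 0.75, -9, 0], [8.5, 0.35, 0.75, -12, 0], [8.5, 0.35, 0.75, -14.5, 0], [8.5, 0.35, 0.75, -16, 0], [8.5, 0.35, 0.75, -16.5, 0], [8.5, 0.35, 0.75, -16.5, 0]],
  ],
)

```text
t: 19.5
tool_pos: [514.3, 318.1, 31.5]
orientation: [-0.001, -0.085, 0.996, -0.001]
force: [0.3, 0.1, 0.2]
grip_width: 84.8
gripper_force: 0.0
```

Request:
send_rows(
  rows=[
    [[7, 0, 0, 0, 0], [5.5, 0, 0, 0, 0], [4.8, 0, 0, 0, 0], [4.2, 0, 0, 0, 0], [3.5, 0, 0, 0, 0], [3.2, 0, 0, 0, 0], [3.2, 0, 0, 0, 0], [3.2, 0, 0, 0, 0]],
  ],
)

```text
t: 20.17
tool_pos: [516.0, 320.2, 34.8]
orientation: [0.001, -0.086, 0.996, 0.0]
force: [-1.7, -1.8, 6.5]
grip_width: 36.7
gripper_force: 59.9
```

Request:
send_rows(
  rows=[
    [[3.2, 0, 0, 2, 0], [3.2, 0, 0, 5, 0], [3.2, 0, -3, 5, 0], [3.2, 0, -7, 5, 0], [3.2, 0, -11, 5, 0], [3.2, 0, -13.2, 5, 0], [3.2, 0, -13.2, 5, 0], [3.2, 0, -13.2, 5, 0]],
  ],
)

```text
t: 20.83
tool_pos: [515.2, 187.1, 82.9]
orientation: [0.0, -0.085, 0.996, 0.0]
force: [-0.9, 0.1, -0.7]
grip_width: 36.6
gripper_force: 59.8
```

Request:
send_rows(
  rows=[
    [[3.2, 0, 0, 0, 0], [3.2, 0, 0, 0, 0], [3.2, 0, 0, 0, 0]],
  ],
)

```text
t: 21.08
tool_pos: [514.9, 189.0, 82.6]
orientation: [-0.0, -0.086, 0.996, 0.0]
force: [-0.5, 0.2, -0.9]
grip_width: 37.2
gripper_force: 59.8
```

```bash
python3 - <<'E'
from h import *
s=sense();c=get_calibration('wrist');im=save('wrist','w13.png');print(s['tool_pos'],s['orientation'],s['grip_width'])
t=s['tool_pos']
C=np.array([515.8,187.8,9])
for k in range(0,360,20):
    p=proj(c,C+36*np.array([np.cos(np.radians(k)),np.sin(np.radians(k)),0])); cv2.circle(im,tuple(int(round(x)) for x in p),2,(0,0,255),-1)
for k in range(0,360,30):
    p=proj(c,[t[0]+17*np.cos(np.radians(k)),t[1]+17*np.sin(np.radians(k)),t[2]-34.8+90]); cv2.circle(im,tuple(int(round(x)) for x in p),2,(0,255,0),-1)
cv2.imwrite('pics/w13m.png',im[:,:,::-1])
E
```

```text
[514.9029946  189.03326155  82.56848936] [-1.22383802e-04 -8.64238285e-02  9.96258447e-01  1.19884331e-04] 37.17014983346451
```

View pics/w13m.png

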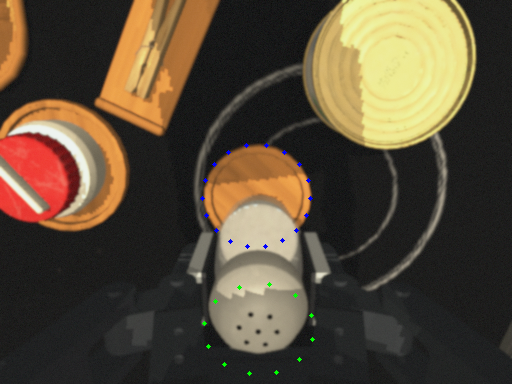

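```bash
python3 - <<'E'
from h import *
c=get_calibration('wrist');s=sense();t=s['tool_pos'];b=t[2]-34.8
for z,r in((0,22),(0,18),(10,22),(74,17),(80,17),(85,17),(90,17)):
    p=[proj(c,[t[0]+d*r,t[1],b+z]).round() for d in(-1,0,1)]; w=proj(c,[t[0],t[1]+r,b+z])-p[1]
    print(z,r,p,w.round())
E
```

```text
0 22 [array([265., 182.]), array([258., 219.]), array([252., 254.])] [39.  7.]
0 18 [array([264., 189.]), array([258., 219.]), array([253., 248.])] [32.  6.]
10 22 [array([266., 188.]), array([258., 227.]), array([251., 263.])] [41.  6.]
74 17 [array([267., 258.]), array([258., 300.]), array([250., 339.])] [48.  7.]
80 17 [array([268., 267.]), array([258., 311.]), array([250., 351.])] [50.  7.]
85 17 [array([268., 275.]), array([258., 321.]), array([250., 362.])] [52.  7.]
90 17 [array([269., 285.]), array([258., 332.]), array([249., 374.])] [54.  7.]
```

The salt shaker is held over the small coaster and the outline points match the coaster. I'll lower it.

Request:
send_rows(
  rows=[
    [[3.2, 0.3, -0.1, -1.5, 0], [3.2, 0.3, -0.1, -2.8, 0], [3.2, 0.3, -0.1, -3.6, 0], [3.2, 0.3, -0.1, -4.0, 0], [3.2, 0.3, -0.1, -4.2, 0], [3.2, 0.3, -0.1, -4.2, 0], [3.2, 0.3, -0.1, -4.2, 0]],
  ],
)

```text
t: 21.72
tool_pos: [518.2, 187.0, 41.1]
orientation: [0.0, -0.086, 0.996, 0.0]
force: [0.3, -1.0, -0.1]
grip_width: 36.7
gripper_force: 59.8
```

Request:
send_rows(
  rows=[
    [[3.2, 0, 0, -0.1, 0], [3.2, 0, 0, -0.15, 0], [3.2, 0, 0, -0.15, 0]],
  ],
)

```text
t: 21.97
tool_pos: [518.2, 186.9, 39.6]
orientation: [0.0, -0.086, 0.996, 0.0]
force: [-0.4, 0.0, -1.2]
grip_width: 36.6
gripper_force: 59.8
```

Request:
send_rows(
  rows=[
    [[3.2, 0, 0, -0.1, 0], [3.2, 0, 0, -0.15, 0], [3.2, 0, 0, -0.15, 0]],
  ],
)

```text
t: 22.22
tool_pos: [518.5, 187.0, 38.9]
orientation: [0.001, -0.086, 0.996, 0.0]
force: [-1.2, 0.2, 6.1]
grip_width: 36.7
gripper_force: 60.7
```

Contact at 38.9, as expected. I'll release slowly and lift.

Request:
send_rows(
  rows=[
    [[4, 0, 0, 0, 0], [4.5, 0, 0, 0, 0], [5, 0, 0, 0, 0], [5.7, 0, 0, 0, 0], [6.5, 0, 0, 0, 0], [7, 0, 0, 0, 0], [7, 0, 0, 0, 0]],
  ],
)

```text
t: 22.8
tool_pos: [518.0, 186.9, 37.5]
orientation: [-0.0, -0.086, 0.996, -0.0]
force: [-0.6, 0.0, -0.1]
grip_width: 70.1
gripper_force: 0.0
```

Request:
send_rows(
  rows=[
    [[7, 0, 0, 2, 0], [7, 0, 0, 5, 0], [7, 0, 0, 9, 0], [7, 0, 0, 13, 0], [7, 0, 0, 16, 0], [7, 0, 0, 16, 0], [7, 0, 0, 16, 0]],
  ],
)

```text
t: 23.38
tool_pos: [519.1, 187.2, 200.6]
orientation: [0.003, -0.086, 0.996, 0.001]
force: [0.3, -0.1, -0.9]
grip_width: 70.1
gripper_force: 0.0
```

```bash
python3 - <<'E'
from h import *
s=sense();c=get_calibration('wrist');im=save('wrist','w14.png');print(s['tool_pos'],s['grip_width'])
top=save('top','top1.png');tc=get_calibration('top')
C=np.array([515.8,187.8])
def ring(img,cc,r,z,col):
    for k in range(0,360,20):
        p=proj(cc,[C[0]+r*np.cos(np.radians(k)),C[1]+r*np.sin(np.radians(k)),z]); cv2.circle(img,tuple(int(round(x)) for x in p),1,col,-1)
ring(im,c,36,9,(0,0,255)); ring(im,c,17,82,(0,255,0))
w=cv2.resize(im[:300,100:420],None,fx=1.25,fy=1.25)
t=cv2.resize(top[155:250,115:415],(600,190),interpolation=cv2.INTER_CUBIC)
o=np.zeros((570,600,3),np.uint8);o[:375,:400]=w;o[380:570]=t
cv2.imwrite('pics/fin.png',o[:,:,::-1])
E
```

```text
[519.10698914 187.21879356 200.62557412] 70.11701135583095
```

View pics/fin.png

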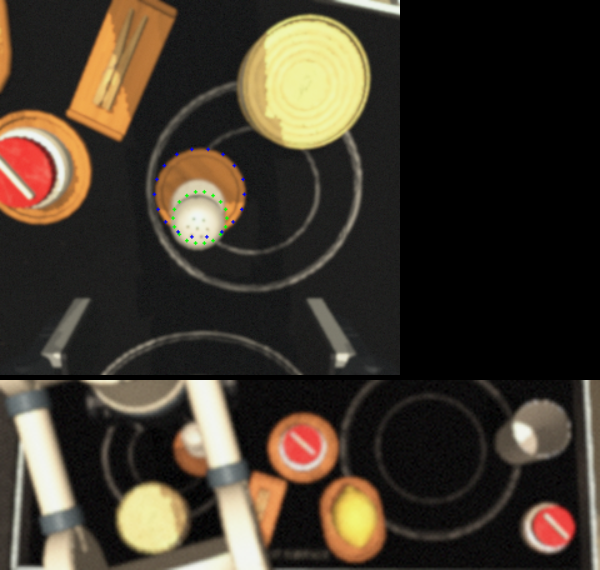

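The shaker stands upright on the small coaster, with its cap within about 4 mm of the ring centre. The tin and tumbler look unmoved and the other three items are in place, so I'll hand in.

```bash
python3 -c "
from cell import finish_job
print(finish_job())"
```

```text
the job is handed in; nothing more can be done
None
```

The job is handed in: the timer, salt shaker, lemon and clip are each in their holders, centred to within about 5 mm as seen in the images, with the tin and tumbler apparently unmoved. The hand-in gave no verdict, so I don't have a confirmed pass.

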